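# Set the laser's lever-lock switch to safe

### The arm

A 6-joint arm with a two-finger parallel gripper is mounted at the origin on the work surface; the furniture and walls round the work are solid. World frame = base frame: x ahead of the robot, y to its left, z up, the work surface at z = 0. Lengths are in m, angles in degrees, forces in N, time in s.
With the tool pointing down it reaches from about 0.4 to 0.825 m from the base axis. Payload 7 kg.
Tool frame: the origin (TCP) lies on the centre line of the jaws, within the pads' length; the fingertips stand 22 mm ahead of it and the grasp point (between the pads) lies 3 mm ahead of it; z points along the fingers, y is the line along which they close (so a half turn about z gives the same grasp; the last joint's range is limited). The gripper opens to 88 mm and grips with 3 to 60 N. Pads are 19 mm wide; open, the fingers measure 130 mm over their backs; the gripper's body (78 mm by 193 mm) begins 47 mm behind the grasp point.
Start: joints at [-53.05, 20.546, 0.682, 0, -70.136, -16.507], TCP at [0.236, -0.632, 0.249] pointing down, gripper open.
Joint ranges: [-176.03, 176.03], [-82.01, 121.73], [-58.28, 71.71], [-173.87, 95.51], [-174.79, -0.11], [-173.66, 173.66]. Speed limits (degrees/s): [136.94, 136.94, 172.46, 180, 180, 180].

### API

Orientations are given as [roll, pitch, yaw] about the fixed x, y, z axes, in that order (R = Rz(yaw) Ry(pitch) Rx(roll)).
In Python, from plant import get_state, cams, r gives the robot as it stands.
- The arm moves only by the tool apply_moves, never from a script. Its argument "targets" is a list of rows, each an object with "dp": the shift along the world's x, y, z in m, a list of three; "yaw": the turn about the world's z in degrees. In form: [{"dp": [x, y, z], "yaw": yaw}, ...]. A call has 1 to 20 rows; each row is the pose to reach, as a shift and turn from the pose commanded when the call began; what a row does not reach only later rows make up. A row lasts 1/12 s, in which the tool goes at most 41.7 mm and 7.16 degrees, less where a joint would pass 70% of its speed; a pose out of reach is approached as far as the arm can. A call with a gripper value outside its range is refused whole. "grip" is the gripper command: -1 is fully open, 1 is shut, values between are in proportion, set as the call begins (left out, the last holds). The fingers move at their own pace and stop on an object; "squeeze" is the grip in N (left out, the last holds). Time passes only in rows, so rows that repeat a pose let the fingers close. It gives the time, the measured TCP pose, the force, the opening and the grip force at its end, in the units of the state.
- get_state(): the state, without advancing time (a new reading comes with each control period).
- cams.capture(name): name is "scene" or "top"; returns a dict with "image" (384x512x3 uint8, red, green, blue), "range_z" (384x512 float32, m along the optical axis (not along the pixel's ray), 0 where there is no reading), "fx", "fy", "cx", "cy" (pixels), "R" (3x3) and "t" (3): a world point X has camera coordinates R X + t. Camera axes: x right, y down, z forward; pixel columns grow to the right and rows downward; lengths in m; the calibration is good to about 2 mm. A picture is of the moment at which its call begins.
- r.close_job(): hands the job in; it is judged then, once.
The state is a dict: "time_s": time; "joints": joint angles; "qd": joint speeds; "joint_torque": joint torques, N m; "tcp_pos": TCP position; "eef_rot": TCP orientation; "contact_force": force on the tool from outside, world axes, zero at the start; "moment": the same for the moment, N m; "gripper_width": finger opening in m; "gripper_force": force on a finger pad.
Only numpy, scipy, OpenCV 4.12 (cv2) and the standard library are available. Lean on these libraries where they do the work, as an engineer would, in place of code of your own. Each camera call takes 0.05 s, during which the arm holds its last target. There are 200 camera calls.

### The job

Marking is finished, so make the laser safe: on the switch box with the red collar, lift the spring-loaded locking collar, flip the lever right over from the red-dot side to the green-dot side, and let the collar drop fully home again. Leave the blue-collared extraction fan switch as it is.

Things in the scene. Friction and masses are not known exactly. Their poses are not given: they have to be found in the camera images.
- laser_switch: Grey box with RED collar, fixed to the desk, 110 x 84 x 50 mm high. Origin: centre of underside; z up, x from red dot to green dot (the way to flip), y along the lever's hinge, whose axis lies at x = 0, 28 mm above the origin. The red collar slides on the steel lever and is its top. A steel V gate in the middle, 18 mm wide in y, tops out 26 mm above the box and blocks the lowered collar.
- laser_lever (a joint): Angle of the red-collared lever, rad: 0 = leaning 35 degrees to the box's -x (red dot; starts at 0 to 0.12), 0.611 = upright, 1.222 = leaning 35 degrees to +x (green dot, stop). With the collar down it has about 13 degrees of play from either end, then the gate blocks it. Light friction: it stays where left. Within 12 degrees of the far stop the released collar drops home.
- laser_collar (a joint): How far the red collar is drawn up along the lever, m: 0 = home, 0.018 = fully up. Over 9 mm clears the gate, 14 is comfortable; a spring (1.3 to 2.2 N) pulls it home. Its grip is a flat-sided block, 24 (x) x 22 (y) x 32 mm along the lever, centred 66 mm from the hinge axis when home: firmly pinch the +y and -y faces from above. Below it a round foot, 24 mm diameter, 40 mm from the axis.
- fan_grip (a point): Centre of the BLUE collar's grip, 66 mm from its hinge axis, on the extraction fan's switch: a second grey box of the same build and size, fixed to the desk beside the first. It must stay as it is.

How it is judged:
By the outcome, as a careful person would: the job done as asked, in the order asked, and still so for the second after the job is handed in, with the robot touching nothing.
It also fails if it takes over 29 s, if anything falls off the work surface, if the arm or the gripper's body presses on something with over 40 N, if the wrist force passes 120 N, or if a joint passes its speed limit or range.

## Working session

There is one attempt and no reset: what is moved stays moved. The work goes in short steps, Python scripts to look and compute and a tool call to move; the robot and the scene stay as the last step left them, time stands still between calls to the robot, and variables do not carry over. Pictures are saved under pics/ and viewed, at most 10 in all, crops included, and the job is handed in when it is done.

Besides the shell and the picture viewer there is one more tool, called after "Call:" as a command line: name --argument value ..., lists and objects as JSON in quotes. apply_moves: Moves the arm, as the interface text tells. Its arguments: {"type":"object","properties":{"targets":{"type":"array","items":{"type":"object","properties":{"dp":{"type":"array","items":{"type":"number"}},"yaw":{"type":"number"}}}},"grip":{"type":"number"},"squeeze":{"type":"number"}},"required":["targets"]}

```bash
mkdir -p pics; ls
cat > h.py <<'E'
import numpy as np, cv2
from plant import get_state, cams, r
def pts(c):
    z=c["range_z"].astype(float); v,u=np.mgrid[:z.shape[0],:z.shape[1]]
    P=np.stack([(u-c["cx"])/c["fx"]*z,(v-c["cy"])/c["fy"]*z,z],-1)
    return (P-c["t"])@c["R"]
def save(c,n): cv2.imwrite(n,cv2.cvtColor(c["image"],cv2.COLOR_RGB2BGR))
E
python3 - <<'E'
from h import *
print(get_state())
ims=[]
for n in ("scene","top"):
    c=cams.capture(n); ims.append(c["image"]); np.savez(""+n+".npz",**c)
    print(n,c["fx"],-c["R"].T@c["t"])
    P=pts(c); hsv=cv2.cvtColor(c["image"],cv2.COLOR_RGB2HSV); h,s,v=[hsv[...,i].astype(int) for i in range(3)]
    for nm,m in (("red",((h<8)|(h>172))&(s>130)&(v>60)),("blue",(h>100)&(h<130)&(s>130)&(v>50)),("green",(h>45)&(h<85)&(s>110)&(v>50))):
        k,l,st,ce=cv2.connectedComponentsWithStats(m.astype(np.uint8))
        for i in range(1,k):
            if st[i,4]>12:
                q=P[(l==i)&(c["range_z"]>0)]
                print(nm,st[i],ce[i].round(1),np.median(q,0).round(4) if len(q) else None,q.min(0).round(3) if len(q) else None,q.max(0).round(3) if len(q) else None)
cv2.imwrite("pics/a.png",cv2.cvtColor(cv2.resize(np.vstack(ims),None,fx=.78,fy=.78),cv2.COLOR_RGB2BGR))
E
```

```text
pics
{'time_s': 0.0, 'joints': array([-5.30488622e+01,  2.05905878e+01,  6.34008022e-01, -2.18521447e-02,
       -7.01363731e+01, -1.65056704e+01]), 'qd': array([-0.04086324,  0.06685615,  0.00910465,  0.07301609, -0.12807444,
        0.04664791]), 'joint_torque': array([ 1.41250261e-03, -5.82724857e+01,  2.93059909e+01,  6.99716270e+00,
        6.90697329e-03, -1.72044456e-04]), 'tcp_pos': array([ 0.23559925, -0.63205745,  0.24762856]), 'eef_rot': array([ 1.79905041e+02, -6.71569103e-03, -1.59561969e+02]), 'contact_force': array([-0.54779603,  0.31340839,  0.07653634]), 'moment': array([-0.03033544, -0.02657893, -0.01173056]), 'gripper_force': 0.0, 'gripper_width': 0.08735739666236919}
scene 375.1648439601494 [-0.05170535 -0.65247156  0.60200786]
red [211 167  11  16 125] [215.6 174. ] [ 0.4843 -0.1884  0.096 ] [ 0.473 -0.198  0.06 ] [ 0.503 -0.176  0.106]
red [241 329  22  36 373] [251.6 346.4] [ 0.1789 -0.4932  0.0943] [ 0.168 -0.512  0.071] [ 0.192 -0.472  0.112]
blue [282 201  10  10  87] [286.1 205.5] [ 0.4733 -0.3821  0.095 ] [ 0.462 -0.393  0.088] [ 0.485 -0.371  0.101]
top 404.66540997198894 [ 0.36811028 -0.26449661  0.94424352]
red [139  91   8  21  44] [142.4 100.2] [ 0.6923 -0.0504  0.0849] [ 0.681 -0.053  0.046] [ 0.702 -0.048  0.115]
red [121 107  15   9  39] [127.9 111. ] [ 0.666  -0.0205  0.0912] [ 0.663 -0.029  0.063] [ 0.669 -0.015  0.122]
red [198 181  13  17 141] [204.4 189. ] [ 0.4898 -0.1859  0.1   ] [ 0.476 -0.198  0.052] [ 0.515 -0.168  0.108]
blue [287 183  16  18 165] [294.6 191.4] [ 0.4822 -0.377   0.0937] [ 0.464 -0.393  0.067] [ 0.504 -0.363  0.104]
```

View pics/a.png

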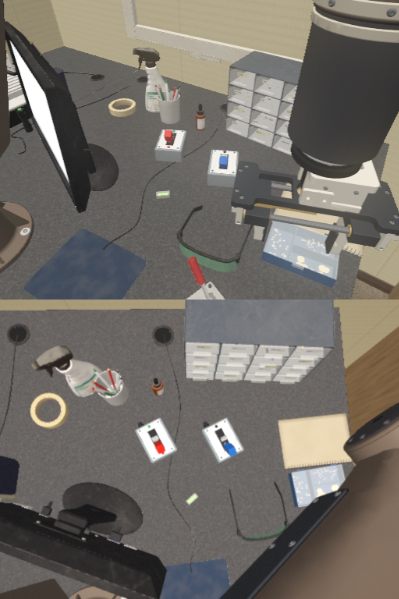

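The two boxes are at scene (215,174) and (286,205), and at top (204,189) and (294,191). Next I'll measure the box pose and look closer.

Run:
```python
from h import *
out=[]
for n,bx,win in (("top",(165,145,245,225),None),("scene",(185,145,265,225),None)):
    c=np.load(n+".npz"); P=pts(c); im=c["image"]
    hsv=cv2.cvtColor(im,cv2.COLOR_RGB2HSV)
    for nm,cen in (("laser",(.49,-.186)),("fan",(.482,-.377))):
        m=(abs(P[...,2]-.05)<.006)&(np.hypot(P[...,0]-cen[0],P[...,1]-cen[1])<.09)
        q=P[m][:,:2].astype(np.float32)
        print(n,nm,m.sum(),cv2.minAreaRect(q),P[m][:,2].mean(), np.percentile(P[m][:,2],[5,50,95]))
        # ray cast of bright pixels to z=.05
        m2=((hsv[...,2]>130)&(hsv[...,1]<60)).astype(np.uint8)
        v,u=np.nonzero(m2); d=np.stack([(u-c["cx"])/c["fx"],(v-c["cy"])/c["fy"],np.ones(len(u))],-1)@c["R"]
        o=-c["R"].T@c["t"]; X=o+d*((.05-o[2])/d[:,2])[:,None]
        k=np.hypot(X[:,0]-cen[0],X[:,1]-cen[1])<.09
        print('  ray',cv2.minAreaRect(X[k][:,:2].astype(np.float32)),k.sum())
        # dots
        k=np.hypot(P[...,0]-cen[0],P[...,1]-cen[1])<.075
        s=k&(hsv[...,1]>60)&(P[...,2]<.06)&(P[...,2]>.04)
        for v,u in np.argwhere(s)[:25]: print((u,v),hsv[v,u],P[v,u].round(3),end=' ')
        print()
    x0,y0,x1,y1=bx
    out.append(cv2.resize(im[y0:y1,x0:x1],None,fx=5,fy=5,interpolation=cv2.INTER_CUBIC))
cv2.imwrite("pics/b.png",cv2.cvtColor(np.hstack(out),cv2.COLOR_RGB2BGR))
```

```text
top laser 1577 ((0.518737256526947, -0.170698344707489), (0.11036715656518936, 0.08382634818553925), 26.653345108032227) 0.05122011397424294 [0.04769338 0.05135059 0.05409868]
  ray ((0.5185615420341492, -0.17092877626419067), (0.11051060259342194, 0.08367260545492172), 26.474863052368164) 1535
(np.int64(191), np.int64(163)) [ 69 140 211] [ 0.557 -0.152  0.052] (np.int64(192), np.int64(163)) [ 67  83 220] [ 0.557 -0.155  0.052] (np.int64(191), np.int64(164)) [ 66  65 222] [ 0.554 -0.152  0.053] (np.int64(202), np.int64(181)) [  1 104 133] [ 0.515 -0.177  0.054] (np.int64(203), np.int64(181)) [  1 157 133] [ 0.515 -0.179  0.053] (np.int64(204), np.int64(181)) [  0 154 126] [ 0.515 -0.181  0.052] (np.int64(205), np.int64(181)) [  1  97 129] [ 0.515 -0.183  0.052] (np.int64(198), np.int64(184)) [  0 141 130] [ 0.509 -0.168  0.053] (np.int64(210), np.int64(195)) [  2 100 248] [ 0.484 -0.194  0.047] (np.int64(208), np.int64(196)) [  2 204 241] [ 0.481 -0.19   0.054] (np.int64(209), np.int64(196)) [  2 184 255] [ 0.481 -0.192  0.052] (np.int64(210), np.int64(196)) [  2  95 255] [ 0.481 -0.
[... 2782 characters left out ...]
int64(217), np.int64(188)) [  1 146 231] [ 0.482 -0.191  0.053] (np.int64(215), np.int64(189)) [  1 142 232] [ 0.477 -0.189  0.052] (np.int64(216), np.int64(189)) [  1 157 226] [ 0.478 -0.191  0.052] (np.int64(217), np.int64(189)) [  2  80 206] [ 0.482 -0.191  0.05 ] 
scene fan 999 ((0.5127882361412048, -0.36186015605926514), (0.10867767781019211, 0.0837639719247818), 25.760683059692383) 0.05051852797754364 [0.04688867 0.05078097 0.05279599]
  ray ((0.4945324659347534, -0.3856913447380066), (0.16265986859798431, 0.10983821004629135), 25.122034072875977) 1134
(np.int64(284), np.int64(214)) [112  94 117] [ 0.483 -0.373  0.06 ] (np.int64(290), np.int64(214)) [110  61 101] [ 0.497 -0.381  0.053]
```

View pics/b.png

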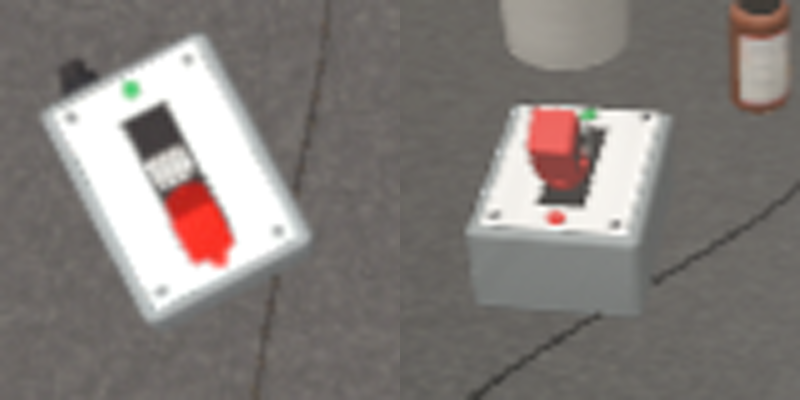

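Run:
```python
from h import *
C=np.array([.518,-.1707]); a=np.radians(26.5); ex=np.array([np.cos(a),np.sin(a)]); ey=np.array([-ex[1],ex[0]])
H=np.full((20,24),-1.)
for n in ("top","scene"):
    c=np.load(n+".npz"); P=pts(c); hsv=cv2.cvtColor(c["image"],cv2.COLOR_RGB2HSV)
    ok=c["range_z"]>0
    m=ok&((hsv[...,0]<8)|(hsv[...,0]>172))&(hsv[...,1]>130)&(np.hypot(P[...,0]-.49,P[...,1]+.186)<.06)&(P[...,2]>.065)
    q=P[m]; d=q[:,:2]-C; b=np.c_[d@ex,d@ey,q[:,2]]
    b=b[np.argsort(b[:,0])]
    print(n,len(b),"ymean",b[:,1].mean(),b[:,1].min(),b[:,1].max()); print(b[::max(1,len(b)//30)].round(3).tolist())
    Q=P[ok]; i=np.floor((Q[:,0]+.1)/.05).astype(int); j=np.floor((Q[:,1]+.8)/.05).astype(int)
    k=(i>=0)&(i<20)&(j>=0)&(j<24); np.maximum.at(H,(i[k],j[k]),Q[k,2])
print("cols y from -.8 step .05"); 
for i in range(20): print("x%.2f"%(-.1+.05*i),' '.join("%3d"%(100*h) if h>-.9 else '  .' for h in H[i]))
```

```text
top 134 ymean -0.0013211349529830443 -0.011082973807245846 0.00849539974269477
[[-0.047, -0.004, 0.095], [-0.046, 0.002, 0.095], [-0.045, 0.001, 0.102], [-0.044, -0.006, 0.1], [-0.043, -0.009, 0.101], [-0.042, -0.007, 0.1], [-0.041, -0.01, 0.1], [-0.04, -0.008, 0.103], [-0.039, -0.006, 0.102], [-0.038, -0.011, 0.096], [-0.038, 0.005, 0.099], [-0.037, -0.003, 0.102], [-0.036, -0.001, 0.101], [-0.035, -0.003, 0.101], [-0.035, -0.006, 0.103], [-0.034, -0.009, 0.102], [-0.033, 0.002, 0.103], [-0.032, 0.008, 0.104], [-0.031, -0.004, 0.104], [-0.03, -0.006, 0.105], [-0.029, -0.005, 0.106], [-0.029, -0.007, 0.108], [-0.028, -0.001, 0.108], [-0.027, -0.004, 0.106], [-0.026, -0.007, 0.105], [-0.024, -0.009, 0.1], [-0.022, 0.002, 0.098], [-0.021, -0.006, 0.097], [-0.02, 0.001, 0.093], [-0.018, -0.006, 0.091], [-0.016, -0.009, 0.085], [-0.015, 0.002, 0.084], [-0.012, 0.004, 0.076], [-0.01, -0.001, 0.075]]
scene 120 ymean -0.0007356497679143352 -0.009631635430258146 0.00931948136167238
[[-0.048, -0.002, 0.096], [-0.046, 0.001, 0.097], [-0.045, 0.001, 0.091], [-0.045, -0.008, 0.094], [-0.045, 0.0
[... 1981 characters left out ...]
   1   1   1   1   0   0   5   5   0   4   5   5   0   0   0   0   2   2   0   0   0   0
x0.60   0   0   0   0   0   0   0   0   0   0   0   0   0   0  14  14   0   2   2   2   2   1   0   0
x0.65   0   0   0  24  23  22  20  20  20  19   0   1  10   0  14  14  24  24   2   2   0   1   0   0
x0.70   0   0   0  24  24  24  24  24  24  24  24   1   0   0  11  11  24  24   0   0   0   1   0   0
x0.75   0   0   0  24  24  24  24  24  24  24  24   1   0   0   0   0   0   0   0   0   0   1   0   0
x0.80   0   0   .  24  24  24  24  24  24  24  24   1   1   0   0   0   0   0   0   0   1   1   0   0
x0.85   0   0   .   .   .   .   .  24  24  24  24   1   1   0   0   0   0   0   0   0   1   1   0   0
```

Call:
apply_moves --targets '[{"dp": [0.005, 0.009, 0], "yaw": 0.1}, {"dp": [0.015, 0.027, 0], "yaw": 0.4}, {"dp": [0.03, 0.053, 0], "yaw": 0.7}, {"dp": [0.045, 0.08, 0], "yaw": 1.1}, {"dp": [0.061, 0.107, 0], "yaw": 1.5}, {"dp": [0.078, 0.138, 0], "yaw": 1.9}, {"dp": [0.094, 0.165, 0], "yaw": 2.2}, {"dp": [0.109, 0.192, 0], "yaw": 2.6}, {"dp": [0.126, 0.223, 0], "yaw": 3}, {"dp": [0.144, 0.254, 0], "yaw": 3.5}, {"dp": [0.159, 0.281, 0], "yaw": 3.8}, {"dp": [0.174, 0.308, 0], "yaw": 4.2}, {"dp": [0.19, 0.334, 0], "yaw": 4.5}, {"dp": [0.202, 0.357, 0], "yaw": 4.8}, {"dp": [0.215, 0.379, 0], "yaw": 5.1}, {"dp": [0.227, 0.401, 0], "yaw": 5.4}, {"dp": [0.238, 0.419, 0], "yaw": 5.7}, {"dp": [0.245, 0.432, 0], "yaw": 5.9}, {"dp": [0.25, 0.441, 0], "yaw": 6}, {"dp": [0.2527, 0.4457, 0], "yaw": 6.1}]' --grip -0.2

```text
time_s: 1.77
tcp_pos: [0.4887, -0.1855, 0.2484]
eef_rot: [180.0, -0.0, -153.4]
contact_force: [0.1, -0.8, 0.2]
gripper_width: 0.0526
gripper_force: 0.0
```

Run:
```python
from h import *
a=cams.capture("scene")["image"]; b=cams.capture("top")["image"]
cv2.imwrite("pics/c.png",cv2.cvtColor(np.hstack([cv2.resize(a,(400,300)),cv2.resize(b,(400,300))]),cv2.COLOR_RGB2BGR))
```

```text
(no output)
```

View pics/c.png

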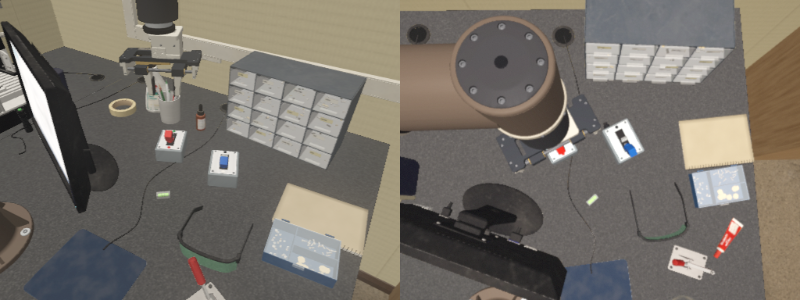

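The gripper hangs above the red collar (scene about (160,60)) and the arm is well clear of the monitor. I'll descend.

Call:
apply_moves --targets '[{"dp": [0, 0, -0.006]}, {"dp": [0, 0, -0.02]}, {"dp": [0, 0, -0.04]}, {"dp": [0, -0.0005, -0.06]}, {"dp": [0, -0.0005, -0.08]}, {"dp": [0, -0.0005, -0.1]}, {"dp": [0, -0.0005, -0.118]}, {"dp": [0, -0.0005, -0.132]}, {"dp": [0, -0.0005, -0.142]}, {"dp": [0, -0.0005, -0.149]}, {"dp": [0, -0.0005, -0.152]}, {"dp": [0, -0.0005, -0.152]}]'

```text
$.targets[0]: bad value
```

Run:
```python
from h import *
c=cams.capture("scene")
cv2.imwrite("pics/d.png",cv2.cvtColor(cv2.resize(c["image"][110:230,150:310],None,fx=4.5,fy=4.5,interpolation=cv2.INTER_CUBIC),cv2.COLOR_RGB2BGR))
```

```text
(no output)
```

View pics/d.png

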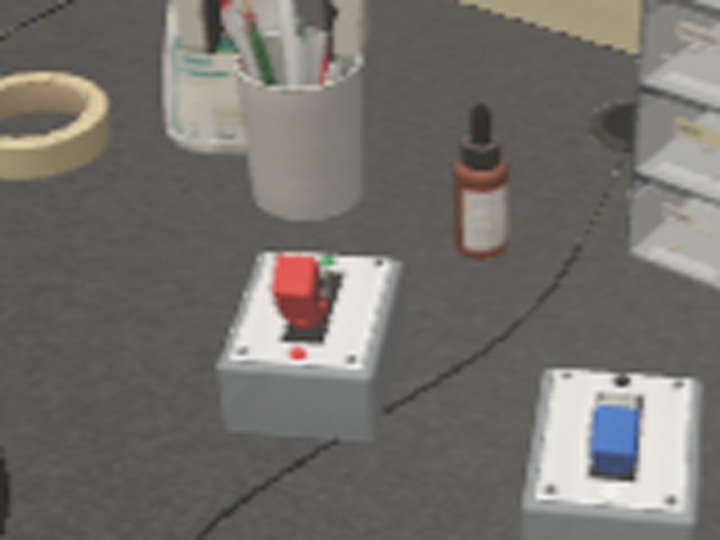

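The call was refused because every row needs a yaw value. The picture shows the arm still up and the red collar untouched at crop (297,285).

Call:
apply_moves --targets '[{"dp": [0, 0, -0.006], "yaw": 0}, {"dp": [0, 0, -0.02], "yaw": 0}, {"dp": [0, 0, -0.04], "yaw": 0}, {"dp": [0, -0.0005, -0.06], "yaw": 0}, {"dp": [0, -0.0005, -0.08], "yaw": 0}, {"dp": [0, -0.0005, -0.1], "yaw": 0}, {"dp": [0, -0.0005, -0.118], "yaw": 0}, {"dp": [0, -0.0005, -0.132], "yaw": 0}, {"dp": [0, -0.0005, -0.142], "yaw": 0}, {"dp": [0, -0.0005, -0.149], "yaw": 0}, {"dp": [0, -0.0005, -0.152], "yaw": 0}, {"dp": [0, -0.0005, -0.152], "yaw": 0}]'

```text
time_s: 2.92
tcp_pos: [0.4882, -0.1875, 0.0962]
eef_rot: [180.0, -0.0, -153.5]
contact_force: [-0.5, -1.1, 0.6]
gripper_width: 0.0527
gripper_force: 0.0
```

Run:
```python
from h import *
c=cams.capture("scene")
cv2.imwrite("pics/e.png",cv2.cvtColor(cv2.resize(c["image"][110:230,150:310],None,fx=4.5,fy=4.5,interpolation=cv2.INTER_CUBIC),cv2.COLOR_RGB2BGR))
```

```text
(no output)
```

View pics/e.png

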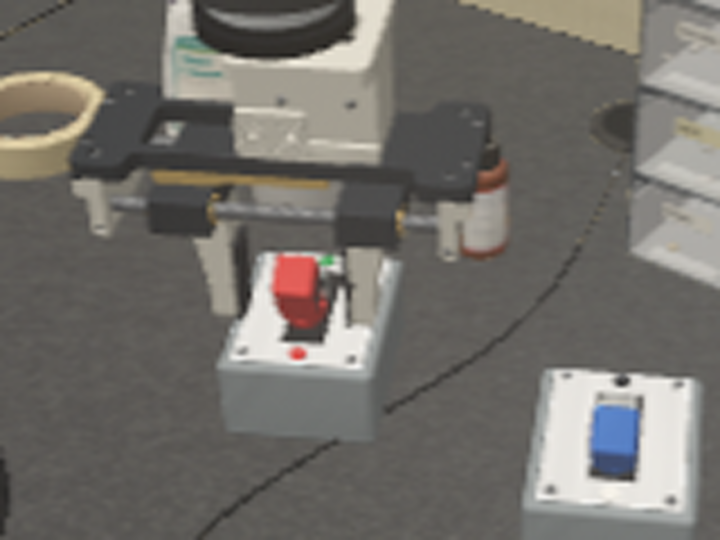

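The fingers straddle the red collar (crop 245 and 348, collar centre 298), so it is centred. I'll close the gripper.

Call:
apply_moves --targets '[{"dp": [0, 0.0008, 0], "yaw": 0}, {"dp": [0, 0.0008, 0], "yaw": 0}, {"dp": [0, 0.0008, 0], "yaw": 0}, {"dp": [0, 0.0008, 0], "yaw": 0}, {"dp": [0, 0.0008, 0], "yaw": 0}, {"dp": [0, 0.0008, 0], "yaw": 0}]' --grip 1 --squeeze 35

```text
time_s: 3.47
tcp_pos: [0.4885, -0.1864, 0.0968]
eef_rot: [-180.0, 0.0, -153.4]
contact_force: [-0.9, 1.0, 1.6]
gripper_width: 0.0218
gripper_force: 35.0
```

Call:
apply_moves --targets '[{"dp": [-0.001, -0.0005, 0.002], "yaw": 0}, {"dp": [-0.002, -0.001, 0.0045], "yaw": 0}, {"dp": [-0.0035, -0.0017, 0.007], "yaw": 0}, {"dp": [-0.005, -0.0025, 0.0098], "yaw": 0}, {"dp": [-0.0062, -0.0031, 0.012], "yaw": 0}, {"dp": [-0.0065, -0.0032, 0.0131], "yaw": 0}, {"dp": [-0.0065, -0.0032, 0.0131], "yaw": 0}]'

```text
time_s: 4.05
tcp_pos: [0.482, -0.1897, 0.11]
eef_rot: [-180.0, 0.0, -153.5]
contact_force: [1.3, 1.8, -1.4]
gripper_width: 0.022
gripper_force: 35.0
```

Run:
```python
from h import *
c=cams.capture("scene"); print(get_state()["tcp_pos"])
cv2.imwrite("pics/f.png",cv2.cvtColor(cv2.resize(c["image"][140:220,170:260],None,fx=6.5,fy=6.5,interpolation=cv2.INTER_CUBIC),cv2.COLOR_RGB2BGR))
```

```text
[ 0.48207564 -0.18967157  0.10989067]
```

View pics/f.png

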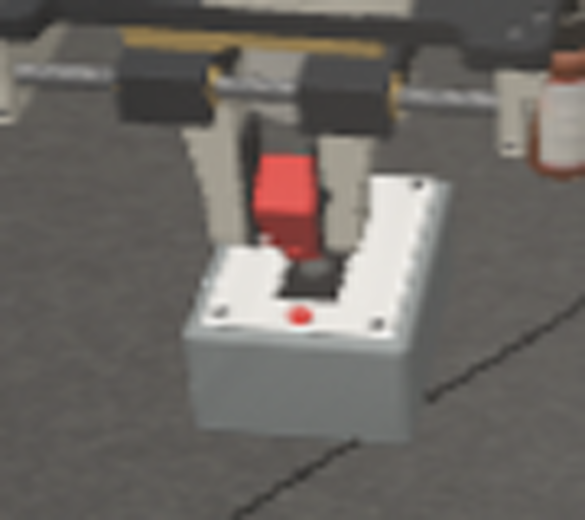

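The collar is drawn up, with bare steel showing under it at crop (315,265). I'll swing halfway and check.

Call:
apply_moves --targets '[{"dp": [0.0023, 0.0012, 0.0014], "yaw": 0}, {"dp": [0.0059, 0.0029, 0.0033], "yaw": 0}, {"dp": [0.0107, 0.0054, 0.0055], "yaw": 0}, {"dp": [0.0158, 0.0078, 0.0073], "yaw": 0}, {"dp": [0.0208, 0.0103, 0.0087], "yaw": 0}, {"dp": [0.026, 0.0129, 0.0097], "yaw": 0}, {"dp": [0.0311, 0.0155, 0.0103], "yaw": 0}, {"dp": [0.0363, 0.0181, 0.0105], "yaw": 0}, {"dp": [0.0363, 0.0181, 0.0105], "yaw": 0}]'

```text
time_s: 4.85
tcp_pos: [0.5165, -0.1722, 0.1191]
eef_rot: [179.9, -0.3, -153.5]
contact_force: [-1.8, -5.5, -2.3]
gripper_width: 0.0217
gripper_force: 35.0
```

Run:
```python
from h import *
c=cams.capture("scene"); s=get_state(); print(s["tcp_pos"],s["contact_force"])
cv2.imwrite("pics/g.png",cv2.cvtColor(cv2.resize(c["image"][140:220,170:260],None,fx=6.5,fy=6.5,interpolation=cv2.INTER_CUBIC),cv2.COLOR_RGB2BGR))
```

```text
[ 0.51646898 -0.17220536  0.11918127] [-2.84040778 -4.5613063  -1.57486125]
```

View pics/g.png

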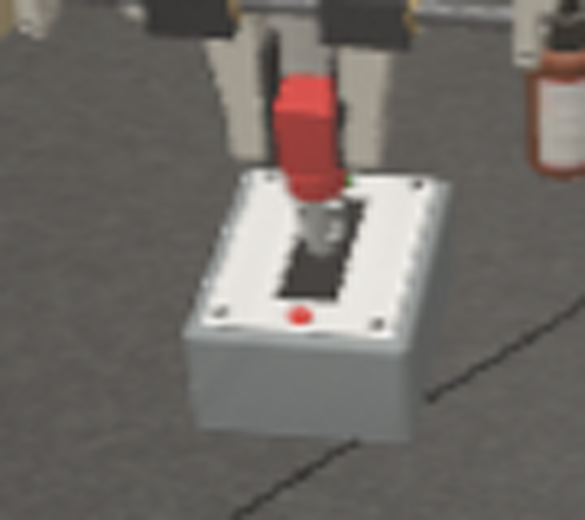

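The lever is upright, with the collar raised clear of the gate (crop (305,140), steel below at (320,220)). I'll carry on to the green side.

Call:
apply_moves --targets '[{"dp": [0.0052, 0.0026, -0.0002], "yaw": 0}, {"dp": [0.0104, 0.0052, -0.0008], "yaw": 0}, {"dp": [0.0156, 0.0078, -0.0018], "yaw": 0}, {"dp": [0.0206, 0.0103, -0.0032], "yaw": 0}, {"dp": [0.0256, 0.0128, -0.005], "yaw": 0}, {"dp": [0.0305, 0.0152, -0.0072], "yaw": 0}, {"dp": [0.0351, 0.0175, -0.0098], "yaw": 0}, {"dp": [0.0386, 0.0192, -0.0119], "yaw": 0}, {"dp": [0.0418, 0.0208, -0.0143], "yaw": 0}, {"dp": [0.044, 0.0219, -0.016], "yaw": 0}, {"dp": [0.044, 0.0219, -0.016], "yaw": 0}]'

```text
time_s: 5.82
tcp_pos: [0.5603, -0.1503, 0.1032]
eef_rot: [179.9, -0.3, -153.5]
contact_force: [-3.1, -3.6, 0.8]
gripper_width: 0.0216
gripper_force: 35.0
```

Run:
```python
from h import *
c=cams.capture("scene"); s=get_state(); print(s["tcp_pos"],s["contact_force"],s["time_s"])
cv2.imwrite("pics/i.png",cv2.cvtColor(cv2.resize(c["image"][130:210,170:260],None,fx=6.5,fy=6.5,interpolation=cv2.INTER_CUBIC),cv2.COLOR_RGB2BGR))
```

```text
[ 0.56040145 -0.15027757  0.10339879] [-4.39473346 -2.9774384   0.41447907] 5.8667
```

View pics/i.png

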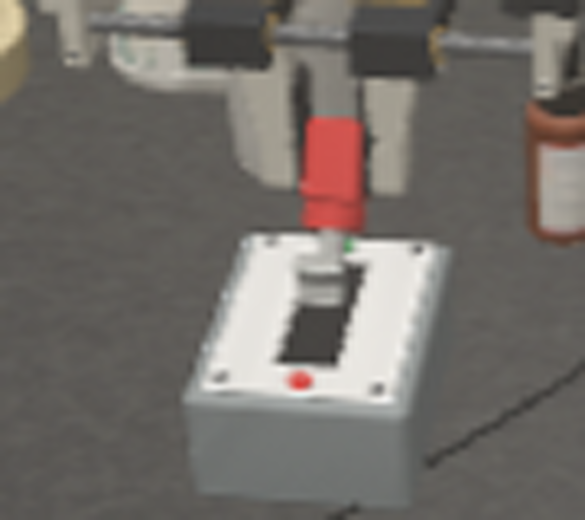

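The lever is over to the green side and the collar is still up (crop (333,170)). I'll lower it along the lever, still held.

Call:
apply_moves --targets '[{"dp": [0.0, 0.0, -0.0015], "yaw": 0}, {"dp": [-0.001, -0.0005, -0.004], "yaw": 0}, {"dp": [-0.0025, -0.0012, -0.0065], "yaw": 0}, {"dp": [-0.004, -0.002, -0.009], "yaw": 0}, {"dp": [-0.005, -0.0025, -0.011], "yaw": 0}, {"dp": [-0.0058, -0.0029, -0.0122], "yaw": 0}, {"dp": [-0.0058, -0.0029, -0.0122], "yaw": 0}]'

```text
time_s: 6.45
tcp_pos: [0.556, -0.1528, 0.0937]
eef_rot: [-180.0, -0.0, -153.4]
contact_force: [-7.7, 1.5, 15.0]
gripper_width: 0.0219
gripper_force: 35.0
```

Call:
apply_moves --targets '[{"dp": [0, 0, 0.002], "yaw": 0}, {"dp": [0, 0, 0.002], "yaw": 0}, {"dp": [0, 0, 0.002], "yaw": 0}, {"dp": [0, 0, 0.002], "yaw": 0}, {"dp": [0, 0, 0.002], "yaw": 0}]' --grip -0.2

```text
time_s: 6.87
tcp_pos: [0.5565, -0.1525, 0.0937]
eef_rot: [180.0, -0.0, -153.5]
contact_force: [0.3, -0.6, 0.8]
gripper_width: 0.049
gripper_force: 0.0
```

Run:
```python
from h import *
c=cams.capture("scene"); s=get_state(); print(s["tcp_pos"],s["contact_force"],s["time_s"],s["gripper_width"])
cv2.imwrite("pics/j.png",cv2.cvtColor(cv2.resize(c["image"][130:210,170:260],None,fx=6.5,fy=6.5,interpolation=cv2.INTER_CUBIC),cv2.COLOR_RGB2BGR))
C=np.array([.518,-.1707]); a=np.radians(26.5); ex=np.array([np.cos(a),np.sin(a)])
for n in ("scene","top"):
    c=cams.capture(n); P=pts(c); hsv=cv2.cvtColor(c["image"],cv2.COLOR_RGB2HSV)
    m=(c["range_z"]>0)&((hsv[...,0]<8)|(hsv[...,0]>172))&(hsv[...,1]>130)&(np.hypot(P[...,0]-.555,P[...,1]+.152)<.05)&(P[...,2]>.06)
    q=P[m]; x=(q[:,:2]-C)@ex
    if len(q): print(n,len(q),"x",np.percentile(x,[2,50,98]).round(4),"z",np.percentile(q[:,2],[2,50,98]).round(4))
```

```text
[ 0.5565019  -0.15250097  0.09373334] [0.85039399 0.34632233 0.28265917] 6.9167 0.05076938594401196
scene 145 x [0.0181 0.0286 0.0417] z [0.0687 0.0847 0.1003]
top 68 x [0.0095 0.0217 0.034 ] z [0.0677 0.0792 0.1509]
```

View pics/j.png

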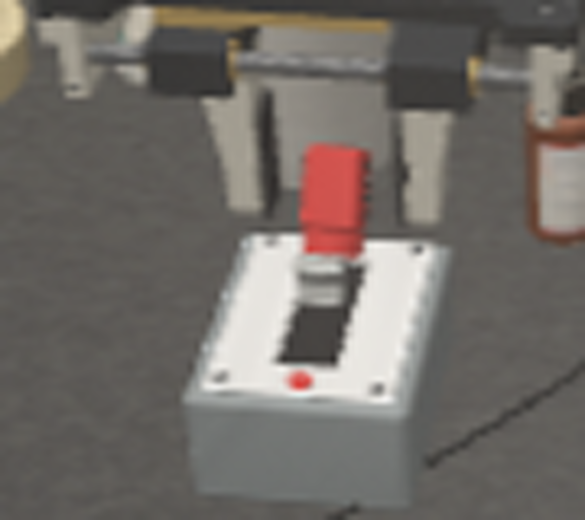

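The gripper has released, and the collar sits down behind the gate on the green side (crop (333,200)). I'll retreat upward and measure unobstructed.

Call:
apply_moves --targets '[{"dp": [0, 0, 0.004], "yaw": 0}, {"dp": [0, 0, 0.014], "yaw": 0}, {"dp": [0, 0, 0.03], "yaw": 0}, {"dp": [0, 0, 0.05], "yaw": 0}, {"dp": [0, 0, 0.075], "yaw": 0}, {"dp": [0, 0, 0.1], "yaw": 0}, {"dp": [0, 0, 0.12], "yaw": 0}, {"dp": [0, -0.01, 0.135], "yaw": 0}, {"dp": [-0.01, -0.03, 0.145], "yaw": 0}, {"dp": [-0.023, -0.055, 0.15], "yaw": 0}, {"dp": [-0.038, -0.085, 0.15], "yaw": 0}, {"dp": [-0.055, -0.115, 0.15], "yaw": 0}, {"dp": [-0.072, -0.145, 0.15], "yaw": 0}, {"dp": [-0.09, -0.175, 0.15], "yaw": 0}, {"dp": [-0.105, -0.205, 0.15], "yaw": 0}, {"dp": [-0.118, -0.23, 0.15], "yaw": 0}, {"dp": [-0.128, -0.248, 0.15], "yaw": 0}, {"dp": [-0.134, -0.258, 0.15], "yaw": 0}, {"dp": [-0.136, -0.262, 0.15], "yaw": 0}, {"dp": [-0.136, -0.262, 0.15], "yaw": 0}]'

```text
time_s: 8.68
tcp_pos: [0.4201, -0.4151, 0.2444]
eef_rot: [-180.0, 0.0, -153.5]
contact_force: [0.4, 0.7, 0.3]
gripper_width: 0.0526
gripper_force: 0.0
```

Run:
```python
from h import *
C=np.array([.518,-.1707]); a=np.radians(26.5); ex=np.array([np.cos(a),np.sin(a)])
for n in ("scene","top"):
    c=cams.capture(n); P=pts(c); hsv=cv2.cvtColor(c["image"],cv2.COLOR_RGB2HSV)
    m=(c["range_z"]>0)&((hsv[...,0]<8)|(hsv[...,0]>172))&(hsv[...,1]>130)&(np.hypot(P[...,0]-.545,P[...,1]+.155)<.06)&(P[...,2]>.06)
    q=P[m]; x=(q[:,:2]-C)@ex
    if len(q): 
        along=x*np.sin(np.radians(35))+(q[:,2]-.029)*np.cos(np.radians(35)); perp=x*np.cos(np.radians(35))-(q[:,2]-.029)*np.sin(np.radians(35))
        print(n,len(q),"x",np.percentile(x,[2,50,98]).round(4),"z",np.percentile(q[:,2],[2,50,98]).round(4),"along",np.percentile(along,[5,50,95]).round(4),"perp",np.percentile(perp,[5,50,95]).round(4))
    b=(c["range_z"]>0)&(hsv[...,0]>100)&(hsv[...,0]<130)&(hsv[...,1]>130)&(hsv[...,2]>50)&(np.hypot(P[...,0]-.48,P[...,1]+.378)<.05)
    if b.sum(): print(" fan",b.sum(),np.median(P[b],0))
    if n=="scene": im=c["image"]
cv2.imwrite("pics/k.png",cv2.cvtColor(cv2.resize(im[130:230,170:310],None,fx=5.5,fy=5.5,interpolation=cv2.INTER_CUBIC),cv2.COLOR_RGB2BGR))
```

```text
scene 144 x [0.0177 0.0285 0.0402] z [0.0683 0.085  0.1004] along [0.044  0.0624 0.0797] perp [-0.0127 -0.009  -0.0018]
 fan 92 [ 0.47360584 -0.38211525  0.09445   ]
 fan 132 [ 0.47917875 -0.37709277  0.09533866]
```

View pics/k.png

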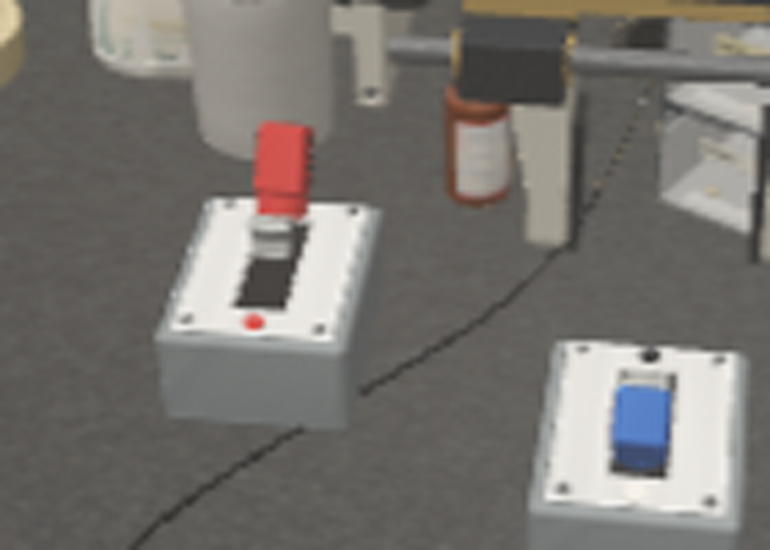

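The red lever leans to the green side with its collar home: its top is about 81 mm from the hinge and its lean fits 35°. The fan is unchanged, so I'll hand the job in.

```bash
python3 -c "
from plant import r
print(r.close_job())"
```

```text
the job is handed in; nothing more can be done
None
```

The laser switch is made safe: its lever is over on the green-dot side with the red collar back home, the blue fan switch is unmoved, and the job is handed in at about 9 s.

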